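# Load a torch cell into the spring-loaded charging dock

## Robot

A 6-joint arm with a two-finger parallel gripper is mounted at the origin on a cart in front of the work surface, level with it; the furniture and walls round the work are solid. World frame = base frame: x ahead of the robot, y to its left, z up, the work surface at z = 0. Lengths are in m, angles in rad, forces in N, time in s.
With the tool pointing down it reaches from about 0.325 to 0.875 m from the base axis. Payload 4.4 kg.
Tool frame: the origin (TCP) lies at the very end of the fingers, on their centre line; the grasp point (between the pads) lies 19 mm behind it; z points along the fingers, y is the direction in which the jaws open and shut (so a half turn about z gives the same grasp; the last joint's range is limited). The gripper opens to 85 mm and grips with 20 to 120 N. Pads are 22 mm wide; open, the fingers measure 114 mm over their backs; the gripper's body (76 mm by 85 mm) begins 54 mm behind the grasp point. The pads swing forward as they close: fully open they stand 13 mm farther back than shut.
Start: joints at [-1.448, 0.207, 1.542, -0, 1.393, -0.15], TCP at [0.155, -0.554, 0.231] pointing down, gripper open.
Joint ranges: [-2.73, 2.73], [-0.86, 2.22], [0.23, 2.46], [-1.11, 4.25], [0.08, 2.63], [-2.82, 2.82]. Speed limits (rad/s): [2.79, 2.79, 3.14, 3.14, 3.14, 3.14].

## Interface

Orientations are given as a 3x3 rotation matrix whose columns are the frame's x, y, z axes.
In Python, from plant import r gives the robot as it stands.
- The arm moves only by the tool send_rows, never from a script. Its argument "plan" is a list of rows, each a list of 3 entries, a list of its own where there are three numbers: the shift along the tool's x, y, z in cm, then the turn, a rotation vector about the tool's x, y, z in degrees, then the closure, from 0 (fully open) to 1 (shut). A call has 1 to 10 rows; each row is the pose to reach, as a shift and turn from the pose commanded when the call began, along the tool's axes at that moment; what a row does not reach only later rows make up. A row lasts 1/8 s, in which the tool goes at most 62.5 mm and 10.7 degrees, less where a joint would pass 70% of its speed; a pose out of reach is approached as far as the arm can. A call with a gripper value outside its range is refused whole. The fingers move at their own pace and stop on an object; the grip force is fixed at half the most. Time passes only in rows, so rows that repeat a pose let the fingers close. It gives the time, the measured TCP pose, the force and the opening at its end, in the units of the state.
- r.state(): the state, without advancing time (a new reading comes with each control period).
- r.read_camera(name): name is "side" or "top" or "wrist"; returns a dict with "color" (480x640x3 uint8, red, green, blue), "depth" (480x640 float32, m along the optical axis (not along the pixel's ray), 0 where there is no reading), "fx", "fy", "cx", "cy" (pixels), "extrinsics" (4x4, takes a point from world to camera coordinates). Camera axes: x right, y down, z forward; pixel columns grow to the right and rows downward; lengths in m; the calibration is good to about 2 mm. A picture is of the moment at which its call begins.
- r.close_job(): hands the job in, once; it reports no verdict.
The state is a dict: "time": time; "qpos": joint angles; "joint_vel": joint speeds; "effort": joint torques, N m; "eef_pos": TCP position; "eef_rot": TCP orientation; "ft_force": force on the tool from outside, world axes, zero at the start; "torque": the same for the moment, N m; "width": finger opening in m.
Only numpy, scipy, OpenCV 4.12 (cv2) and the standard library are available. Lean on these libraries where they do the work, as an engineer would, in place of code of your own. Each camera call takes 0.05 s, during which the arm holds its last target. There are 200 camera calls.

## Task

Load the green cell into the charging dock: with its button end towards the yellow lip, push its flat end against the spring plate until the button end clears the lip, lower it onto the rests and let go, so that the spring holds it seated with its button end under the lip. Leave the orange cell where it lies on the rack.

Things in the scene. Friction and masses are not known exactly. Their poses are not given: they have to be found in the camera images.
- cell_green: Green torch cell, white band near its button end, 26 mm across, 66 mm long with its steel button (10 mm wide, 2 high). Lies level on one of two places, 80 mm apart, of a plywood rack (board 8 mm thick), axis 36 mm above the bench, on V rests narrower than itself, so fingers reach past its sides. Origin: its middle, on the axis; x axis along it, towards the button; y, z roll with it.
- cell_orange: Orange cell, otherwise the same as the green one and lying parallel beside it on the rack, pointing the same way; it stays there. Origin and axes as for the green cell.
- dock_contact (a point): Fixed dock, white base 10 mm thick: open-sided bay between black post with yellow lip and spring plate. Point: middle of the post's face, 36 mm above the bench; x level from plate to post along the bay, z up. The lip juts 7 mm from the face towards the plate, underside 15, top 19 mm above the point. A seated cell rests on Vs, axis through the point along x, button at the point, middle 33 mm back.
- spring_plate (a joint): Steel spring plate, 30 mm wide, upright, from 14 mm below to 36 above (bent back, 40) the seated cell's axis, so a level cell held just over the lip meets it. Value: m pushed back from the post: 0 free (face 58 mm from post's face), 0.008 cell seated, over 0.015 for a level cell to pass the lip, 0.028 stop. 2 N to start, 6 N at stop; it pushes a released cell along the rests to the post.
Not all that is in view belongs to the job. Several things have the shape of the cell_green; the one meant has the colours described above.

How it is judged:
By the outcome, as a careful person would: the job done as asked, in the order asked, and still so for the second after the job is handed in, with the robot touching nothing.
It also fails if it takes over 35 s, if anything falls off the work surface, if the arm or the gripper's body presses on something with over 40 N, if the wrist force passes 120 N, or if a joint passes its speed limit or range.

## Working session

There is one attempt and no reset: what is moved stays moved. The work goes in short steps, Python scripts to look and compute and a tool call to move; the robot and the scene stay as the last step left them, time stands still between calls to the robot, and variables do not carry over. Pictures are saved under pics/ and viewed, about 8 in all and at most 12, crops included, and the job is handed in when it is done.

Besides the shell and the picture viewer there is one more tool, called after "Request:" as a command line: name --argument value ..., lists and objects as JSON in quotes. send_rows: Moves the arm, as the interface text tells. Its arguments: {"type":"object","properties":{"plan":{"type":"array"}},"required":["plan"]}

```bash
mkdir -p pics; ls; python3 - <<'E'
from plant import r
import cv2,numpy as np
s=r.state();print(s)
ims=[]
for n in("top","side"):
    c=r.read_camera(n);np.savez(f"{n}0.npz",**c)
    print(n,c["fx"],c["cx"],c["cy"],c["extrinsics"].round(3).tolist())
    cv2.imwrite(f"pics/{n}0.png",c["color"][:,:,::-1])
E
```

```text
pics
{'time': 0.0, 'qpos': array([-1.44751912e+00,  2.07458517e-01,  1.54296063e+00, -7.87973340e-06,
        1.39349418e+00, -1.50484225e-01]), 'joint_vel': array([-0.00064231,  0.00052143, -0.00131212,  0.00054748,  0.00011218,
       -0.00030903]), 'effort': array([-5.76285911e-04, -3.83032608e+01, -2.91594923e+01, -8.26824817e-05,
        1.04786817e-02,  1.58024340e-07]), 'eef_pos': array([ 0.15535503, -0.55282704,  0.23010072]), 'eef_rot': array([[ 9.62760460e-01,  2.70355713e-01, -2.93059446e-04],
       [ 2.70355658e-01, -9.62757767e-01,  2.30210829e-03],
       [ 3.40242870e-04, -2.29560911e-03, -9.99997307e-01]]), 'ft_force': array([-0.70490346, -0.31092616,  0.14162226]), 'torque': array([-0.03571892,  0.02393947, -0.02198874]), 'width': 0.08546190402912208}
top 573.092462942098 328.2254190915325 244.745095642164 [[-0.028, -1.0, -0.015, -0.168], [-0.996, 0.029, -0.09, 0.514], [0.09, 0.012, -0.996, 0.866], [0.0, 0.0, 0.0, 1.0]]
side 525.1844437824427 317.20062608377793 241.2254854469536 [[-0.991, -0.136, -0.021, 0.472], [-0.05, 0.504, -0.862, 0.193], [0.128, -0.853, -0.506, 0.636], [0.0, 0.0, 0.0, 1.0]]
```

View pics/top0.png

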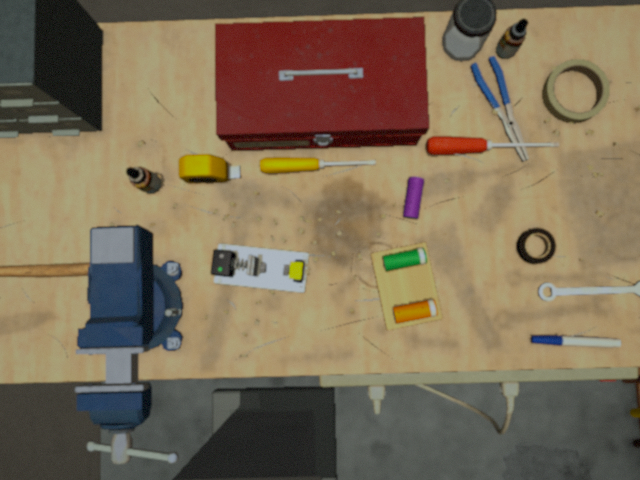

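View pics/side0.png

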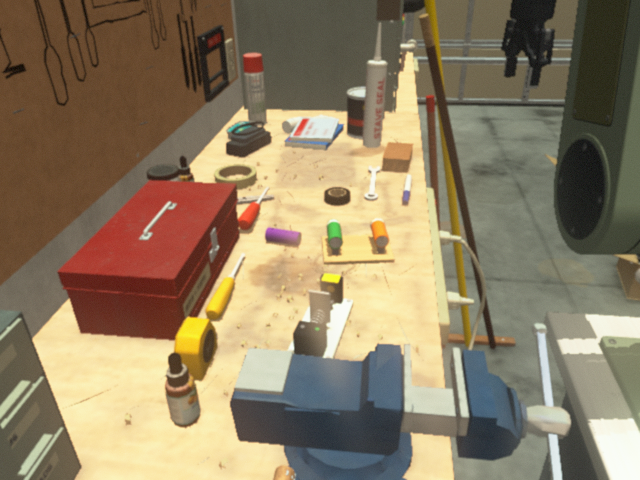

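The top view shows the green cell at about (405,260), the orange one at (415,311), a purple look-alike lying on the bench at (413,197), and the dock at (260,268) with its yellow lip at (294,270). The green cell on the rack fits the description. I'll enlarge that area to confirm, and measure.

```bash
cat > h.py <<'E'
import numpy as np,cv2
def cast(c,uv,z):
    E=c["extrinsics"];R,t=E[:3,:3],E[:3,3];o=-R.T@t
    uv=np.atleast_2d(uv).astype(float)
    d=np.c_[(uv[:,0]-c["cx"])/c["fx"],(uv[:,1]-c["cy"])/c["fy"],np.ones(len(uv))]@R
    return o+d*((z-o[2])/d[:,2])[:,None]
def mask(c,lo,hi,box=None):
    m=cv2.inRange(cv2.cvtColor(c["color"],cv2.COLOR_RGB2HSV),lo,hi)
    if box:
        k=np.zeros_like(m);x0,y0,x1,y1=box;k[y0:y1,x0:x1]=255;m&=k
    return m
def rect(c,m,z):
    ct=max(cv2.findContours(m,0,1)[0],key=cv2.contourArea)
    b=cv2.boxPoints(cv2.minAreaRect(ct));p=cast(c,b,z)[:,:2]
    a,bb=p[1]-p[0],p[2]-p[1]
    if np.linalg.norm(a)<np.linalg.norm(bb):a,bb=bb,a
    return b.mean(0).round(1),p.mean(0).round(4),np.linalg.norm(a).round(4),np.linalg.norm(bb).round(4),np.degrees(np.arctan2(a[1],a[0])).round(1)
E
python3 - <<'E'
from h import *
c=dict(np.load("top0.npz"))
for n,lo,hi,b,z in(("green",(45,80,40),(80,255,255),(370,235,450,290),.036),("orange",(8,170,120),(20,255,255),(380,290,445,330),.036),
 ("lip",(22,120,100),(34,255,255),(270,250,315,290),.055),("base",(0,0,150),(179,40,255),(205,235,320,300),.010)):
    print(n,rect(c,mask(c,lo,hi,b),z))
im=c["color"][:,:,::-1]
a=cv2.resize(im[170:340,360:450],None,fx=3.5,fy=3.5,interpolation=2)
d=cv2.resize(im[235:305,200:320],None,fx=4,fy=4,interpolation=2)
o=np.zeros((600,800,3),np.uint8);o[:595,:315]=a;o[:280,320:800]=d
s=dict(np.load("side0.npz"))["color"][260:365,280:400,::-1]
e=cv2.resize(s,None,fx=3,fy=3,interpolation=2);o[284:284+315,320:320+360]=e
cv2.imwrite("pics/crop.png",o)
E
```

```text
green (array([401.2, 259.6], dtype=float32), array([ 0.4824, -0.2925]), np.float64(0.0546), np.float64(0.0229), np.float64(-79.9))
orange (array([410.4, 306.7], dtype=float32), array([ 0.4108, -0.3036]), np.float64(0.053), np.float64(0.0114), np.float64(-80.0))
lip (array([295., 270.], dtype=float32), array([ 0.4702, -0.1321]), np.float64(0.0268), np.float64(0.0209), np.float64(178.7))
base (array([260.9, 267.6], dtype=float32), array([ 0.4777, -0.0753]), np.float64(0.1443), np.float64(0.064), np.float64(-97.8))
```

View pics/crop.png

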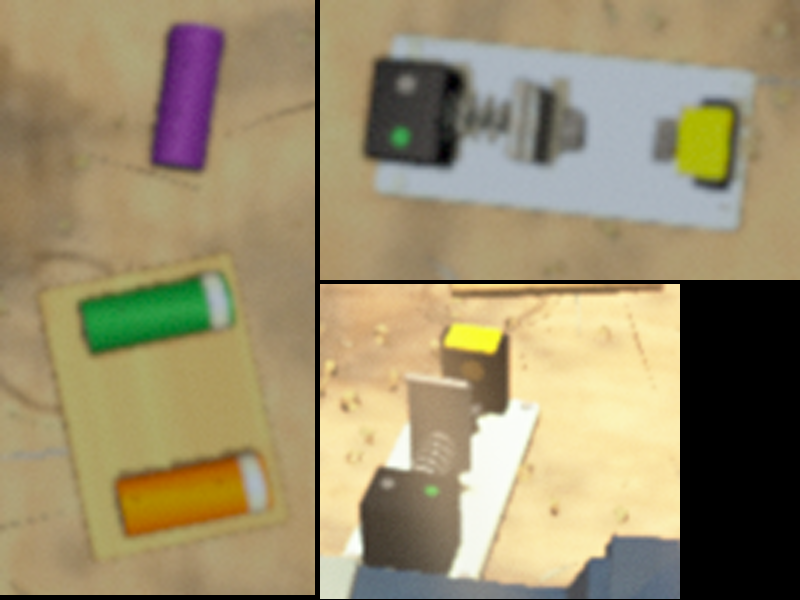

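The crop confirms it: the green cell lies on the rack with its white band (button) at the right, pointing about −y. The purple one has no band and lies off the rack. The dock has its plate at the left and the yellow lip at the right. The base centre line and the lip agree to within 1 mm. Next I'll go above the cell.

```bash
cat >> h.py <<'E'
from scipy.spatial.transform import Rotation as Ro
def delta(s,p,a):
    R=s["eef_rot"];a=np.radians(a)
    T=np.array([[np.cos(a),np.sin(a),0],[np.sin(a),-np.cos(a),0],[0,0,-1]])
    print("shift cm",(R.T@(np.array(p)-s["eef_pos"])*100).round(2),"turn",np.degrees(Ro.from_matrix(R.T@T).as_rotvec()).round(2))
E
python3 - <<'E'
from h import *
from plant import r
delta(r.state(),[.4834,-.2981,.17],100.1)
E
```

```text
shift cm [ 38.47 -15.65   6.07] turn [-8.000e-02 -1.000e-01 -8.441e+01]
```

Request:
send_rows --plan '[[[4.3,-1.7,0.7],[0,0,-9.4],0.4],[[8.6,-3.5,1.4],[0,0,-18.8],0.4],[[12.8,-5.2,2.0],[0,0,-28.1],0.4],[[17.1,-7.0,2.7],[0,0,-37.5],0.4],[[21.4,-8.7,3.4],[0,0,-46.9],0.4],[[25.7,-10.4,4.1],[0,0,-56.3],0.4],[[29.9,-12.2,4.7],[0,0,-65.7],0.4],[[34.2,-13.9,5.4],[0,0,-75],0.4],[[38.5,-15.6,6.1],[0,0,-84.4],0.4],[[38.5,-15.6,6.1],[0,0,-84.4],0.4]]'

```text
time: 1.35
eef_pos: [0.4852, -0.2966, 0.169]
eef_rot: [[-0.18, 0.984, -0.001], [0.984, 0.18, 0.002], [0.002, -0.001, -1.0]]
ft_force: [-0.5, -1.0, -0.4]
width: 0.0511
```

```bash
python3 - <<'E'
from h import *
from plant import r
s=r.state();print(s["eef_pos"],s["eef_rot"].round(3).tolist(),s["width"])
c=r.read_camera("wrist");np.savez("wrist1.npz",**c);cv2.imwrite("pics/w1.png",c["color"][:,:,::-1])
print(c["extrinsics"].round(3).tolist())
print(rect(c,mask(c,(45,80,40),(80,255,255)),.036))
E
```

```text
[ 0.48522544 -0.2965637   0.16897408] [[-0.18, 0.984, -0.001], [0.984, 0.18, 0.002], [0.002, -0.001, -1.0]] 0.051067441137737084
[[0.984, 0.18, -0.002, -0.424], [0.173, -0.942, 0.289, -0.383], [0.05, -0.284, -0.957, 0.21], [0.0, 0.0, 0.0, 1.0]]
(array([310.3, 221.4], dtype=float32), array([ 0.4849, -0.2963]), np.float64(0.0572), np.float64(0.0237), np.float64(98.3))
```

View pics/w1.png

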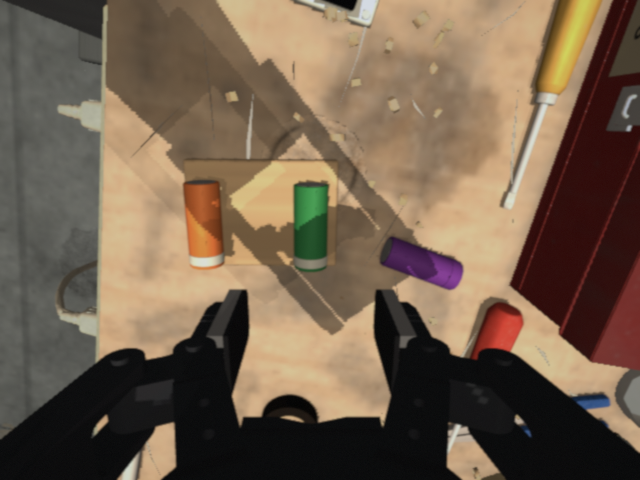

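Wrist view: the green cell is at (310,225) between the jaws' lines, with the white band and button end nearest, the flat end at row 182, and orange to its left at (205,225). Both views put the green part near (0.484,−0.295). I'll pin the ends down from crown edges.

```bash
python3 - <<'E'
from h import *
w=dict(np.load("wrist1.npz"));t=dict(np.load("top0.npz"))
for c,b in((w,(280,170,340,290)),(t,(370,240,440,285))):
    E=c["extrinsics"];print("cam",(-E[:3,:3].T@E[:3,3]).round(3))
    g=mask(c,(45,80,40),(80,255,255),b)
    ys,xs=np.nonzero(g);P=cast(c,np.c_[xs,ys],.049)[:,:2]
    u=np.array([np.cos(np.radians(-80)),np.sin(np.radians(-80))]);n=np.array([-u[1],u[0]])
    s=(P-[.484,-.297])@u;q=(P-[.484,-.297])@n
    print("crown along min/max (mm)",(np.percentile(s,[0,.5,99.5,100])*1e3).round(1))
    q2=(cast(c,np.c_[xs,ys],.036)[:,:2]-[.484,-.297])@n
    print("across z36",(np.percentile(q2,[1,50,99])*1e3).round(1))
    # axis angle by line fit of mid line
    bins=np.round(s*1e3/3);m=np.array([(s[bins==k].mean(),(q2[bins==k].min()+q2[bins==k].max())/2) for k in np.unique(bins)[3:-5]])
    print("angle off -80:",np.degrees(np.polyfit(m[:,0],m[:,1],1)[0]).round(2),"offset at 0",(np.polyval(np.polyfit(m[:,0],m[:,1],1),0)*1e3).round(1))
E
```

```text
cam [ 0.473 -0.225  0.311]
crown along min/max (mm) [-31.  -30.3  33.4  33.5]
across z36 [-10.6   0.9  12.9]
angle off -80: -0.16 offset at 0 1.1
cam [ 0.429 -0.193  0.907]
crown along min/max (mm) [-33.2 -32.7  30.5  31.1]
across z36 [-12.   -0.9  10.4]
angle off -80: -0.42 offset at 0 -0.8
```

Request:
send_rows --plan '[[[-0.1,-0.1,3],[0,0,0.5],0.4],[[-0.1,-0.1,7],[0,0,0.5],0.4],[[-0.1,-0.1,11],[0,0,0.5],0.4],[[-0.1,-0.1,13.5],[0,0,0.5],0.4],[[-0.1,-0.1,15.2],[0,0,0.5],0.4],[[-0.1,-0.1,15.2],[0,0,0.5],0.4],[[-0.1,-0.1,15.2],[0,0,0.5],0.4]]'

```text
time: 2.28
eef_pos: [0.4838, -0.3015, 0.0195]
eef_rot: [[-0.166, 0.986, 0.002], [0.986, 0.166, -0.002], [-0.002, 0.001, -1.0]]
ft_force: [1.5, 0.4, 0.3]
width: 0.0514
```

Request:
send_rows --plan '[[[0,0,0],[0,0,0],0.8],[[0,0,0],[0,0,0],1],[[0,0,0],[0,0,0],1],[[0,0,0],[0,0,0],1],[[0,0,0],[0,0,0],1]]'

```text
time: 2.9
eef_pos: [0.4852, -0.3015, 0.0202]
eef_rot: [[-0.167, 0.986, 0.004], [0.986, 0.167, -0.003], [-0.003, 0.004, -1.0]]
ft_force: [3.0, 0.3, 5.1]
width: 0.0242
```

Request:
send_rows --plan '[[[0,0,-1],[0,0,0],1],[[0,0,-3],[0,0,0],1],[[0,0,-6],[0,0,0],1],[[0,0,-9],[0,0,0],1],[[0,0,-10],[0,0,0],1],[[0,0,-10],[0,0,0],1]]'

```text
time: 3.65
eef_pos: [0.4829, -0.3004, 0.1184]
eef_rot: [[-0.167, 0.986, -0.0], [0.986, 0.167, -0.0], [-0.0, -0.0, -1.0]]
ft_force: [0.3, -0.6, -0.9]
width: 0.0247
```

```bash
python3 - <<'E'
from h import *
from plant import r
s=r.state();print(s["eef_pos"],s["width"],s["ft_force"])
for n in("wrist","top","side"):
    c=r.read_camera(n);np.savez(f"{n}2.npz",**c)
    if n=="wrist":cv2.imwrite("pics/w2.png",c["color"][:,:,::-1])
delta(s,[.4745,-.10,.12],82.2)
E
```

```text
[ 0.48288936 -0.30044457  0.1184019 ] 0.024688707833176757 [ 0.34501068 -0.64266429 -0.87910281]
shift cm [19.9   2.51 -0.17] turn [-1.000e-02  2.000e-02  1.739e+01]
```

View pics/w2.png

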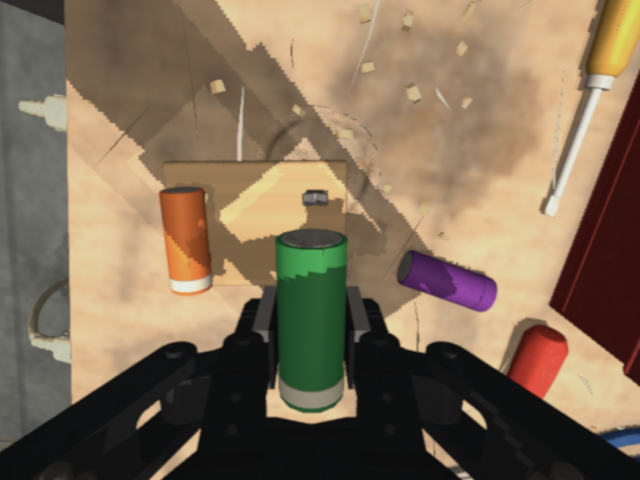

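The cell is held, with its flat end at row ~237 and its button rim at ~(312,410). I'll check its tilt and end positions relative to the tool using depth, and refine the dock's direction using the top view.

```bash
cat >> h.py <<'E'
def pts(c,m):
    ys,xs=np.nonzero((m>0)&(c["depth"]>0));d=c["depth"][ys,xs];E=c["extrinsics"]
    p=np.c_[(xs-c["cx"])/c["fx"]*d,(ys-c["cy"])/c["fy"]*d,d]
    return (p-E[:3,3])@E[:3,:3],xs,ys
E
python3 - <<'E'
from h import *
c=dict(np.load("wrist2.npz"))
p0=np.array([.48289,-.30044,.1184]);a=np.radians(99.6)
R=np.array([[np.cos(a),np.sin(a),0],[np.sin(a),-np.cos(a),0],[0,0,-1]])
m=np.zeros((480,640),np.uint8);m[225:415,270:352]=255
g=mask(c,(45,60,30),(85,255,255),(270,225,352,415))
for nm,mm in(("all",m),("green",g)):
    P,xs,ys=pts(c,mm);T=(P-p0)@R
    k=(T[:,2]<-.008)&(T[:,2]>-.06);T=T[k]
    print(nm,len(T),"x",np.percentile(T[:,0]*1e3,[0,.5,50,99.5,100]).round(1),"y",np.percentile(T[:,1]*1e3,[1,50,99]).round(1))
    # crown z along x
    for lo in range(-36,36,8):
        q=T[(T[:,0]*1e3>lo)&(T[:,0]*1e3<lo+8)]
        if len(q)>20: print(lo+4,"crown z",(np.percentile(q[:,2],3)*1e3).round(1),"ymid",(q[:,1].min()*500+q[:,1].max()*500).round(1))
# dock from top0 with depth
t=dict(np.load("top0.npz"))
P,xs,ys=pts(t,mask(t,(22,120,100),(34,255,255),(270,250,315,290)));print("lip z med",np.median(P[:,2]).round(4),np.percentile(P,[1,99],axis=0).round(4).tolist())
box=np.zeros((480,640),np.uint8);box[235:300,205:320]=255
P,xs,ys=pts(t,box)
k=(P[:,2]>.03)&(P[:,2]<.1);d=np.array([-.136,-.991]);n=np.array([.991,-.136])
s=(P[k][:,:2]-[.4707,-.1287])@d*1e3;q=(P[k][:,:2]-[.4707,-.1287])@n*1e3
for lo in range(-110,24,4):
    j=(s>=lo)&(s<lo+4)
    if j.sum()>3:print(lo,j.sum(),"z max",(P[k][j][:,2].max()*1e3).round(1),"q",q[j].min().round(1),q[j].max().round(1))
E
```

```text
all 13351 x [-30.1 -29.    7.8  34.6  34.9] y [-12.8   0.2  13.6]
-32 crown z -28.4 ymid 0.1
-24 crown z -29.0 ymid 0.4
-16 crown z -28.7 ymid 0.2
-8 crown z -37.5 ymid 0.4
0 crown z -37.5 ymid 0.3
8 crown z -37.1 ymid 0.4
16 crown z -28.7 ymid 0.4
24 crown z -28.8 ymid 0.3
32 crown z -28.6 ymid 0.4
green 9904 x [-29.6 -28.4   9.6  34.3  34.8] y [-11.4   0.5  12.4]
-32 crown z -28.4 ymid 1.2
-24 crown z -28.7 ymid 1.7
-16 crown z -28.7 ymid 0.6
-8 crown z -28.7 ymid 0.4
0 crown z -28.7 ymid 0.4
8 crown z -28.7 ymid 0.8
16 crown z -28.7 ymid 0.4
24 crown z -28.8 ymid 0.8
32 crown z -28.7 ymid 0.5
lip z med 0.0525 [[0.4568, -0.1425, 0.0109], [0.4837, -0.1195, 0.0562]]
-110 69 z max 50.8 q -19.4 18.9
-106 73 z max 49.6 q -19.9 19.1
-102 66 z max 50.3 q -19.8 19.8
-98 101 z max 50.3 q -19.5 19.9
-94 34 z max 45.0 q -9.7 8.9
-90 20 z max 43.8 q -7.8 7.9
-86 16 z max 44.1 q -8.5 6.7
-82 19 z max 42.9 q -2.4 8.6
-78 23 z max 43.8 q -8.0 7.7
-74 9 z max 39.0 q -2.9 5.1
-66 44 z max 77.0 q -14.2 13.8
-62 67 z max 75.6 q -14.7 14.8
-58 94 z max 73.2 q -14.6 14.4
-6 40 z max 55.5 q -11.4 12.8
-2 52 z max 56.8 q -15.1 15.0
2 62 z max 56.0 q -16.3 16.8
6 62 z max 55.4 q -16.1 17.3
10 69 z max 54.3 q -16.5 16.5
```

The cell is level in the grip: axis 15.7 mm above the TCP, flat end at tool x=+34.8, button tip about −31.2. The body length comes out at 64 mm, as it must. The dock features also lie where the given sizes put them: lip front −7, plate face about −57, all centred. Now I'll go above the bay.

Request:
send_rows --plan '[[[3.5,0.4,0],[0,0,3],1],[[8,0.9,0.2],[0,0,7],1],[[12.5,1.4,0.4],[0,0,11.5],1],[[16.5,1.9,0.6],[0,0,15],1],[[18.7,2.2,0.8],[0,0,17.4],1],[[18.7,2.2,0.8],[0,0,17.4],1],[[18.7,2.2,0.8],[0,0,17.4],1]]'

```text
time: 4.68
eef_pos: [0.4735, -0.1128, 0.1097]
eef_rot: [[0.135, 0.991, -0.001], [0.991, -0.135, -0.0], [-0.0, -0.001, -1.0]]
ft_force: [0.7, 0.1, -0.5]
width: 0.0244
```

```bash
python3 - <<'E'
from h import *
from plant import r
s=r.state();print(s["eef_pos"],s["eef_rot"].round(3).tolist(),s["width"],s["ft_force"])
d=np.array([-.136,-.991]);n=np.array([.991,-.136]);v=s["eef_pos"][:2]-[.4707,-.1287];print("sT,q mm",v@d*1e3,v@n*1e3)
c=r.read_camera("wrist");np.savez("wrist3.npz",**c);cv2.imwrite("pics/w3.png",c["color"][:,:,::-1])
t=r.read_camera("top")
m=mask(t,(22,120,100),(34,255,255),(270,250,315,290));print("lip yellow px top",(m>0).sum())
delta(s,[.4730,-.1119,.055],82.2)
E
```

```text
[ 0.47347119 -0.1127972   0.10974007] [[0.135, 0.991, -0.001], [0.991, -0.135, -0.0], [-0.0, -0.001, -1.0]] 0.02441285734739683 [ 0.66772776  0.09712528 -0.50871063]
sT,q mm -16.136554302282153 0.5834715416300237
lip yellow px top 0
shift cm [ 0.08 -0.05  5.47] turn [-0.05  0.01  0.02]
```

View pics/w3.png

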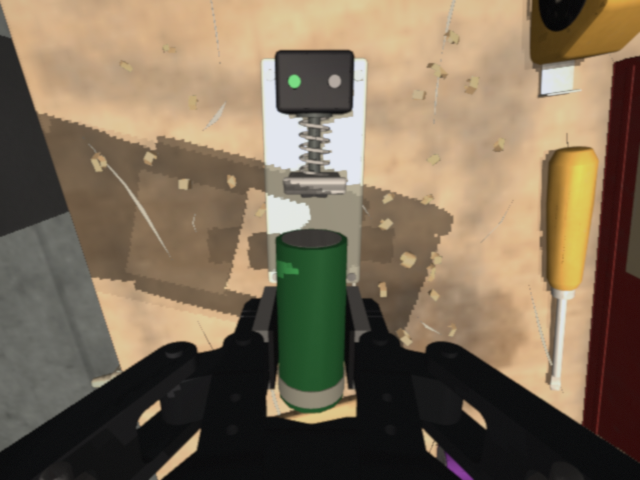

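The cell (column 312) lines up with the plate at (315,184) and the spring behind it. I'll take one quick depth reading of the plate's face in the tool frame.

```bash
python3 - <<'E'
from h import *
c=dict(np.load("wrist3.npz"))
p0=np.array([.47347,-.1128,.10974]);a=np.radians(82.2)
R=np.array([[np.cos(a),np.sin(a),0],[np.sin(a),-np.cos(a),0],[0,0,-1]])
m=np.zeros((480,640),np.uint8);m[45:215,255:372]=255
P,xs,ys=pts(c,m);T=(P-p0)@R*1e3;z=P[:,2]*1e3
for lo in range(48,80,4):
    k=(z>=lo)&(z<lo+4)&(ys>150)
    if k.sum()>5:print("z",lo,k.sum(),"x",np.percentile(T[k,0],[2,50,98]).round(1),"ymid",((T[k,1].min()+T[k,1].max())/2).round(1),(T[k,1].max()-T[k,1].min()).round(1))
k=(ys<115)&(z>40);print("housing x",np.percentile(T[k,0],[2,98]).round(1),"ymid",((np.percentile(T[k,1],1)+np.percentile(T[k,1],99))/2).round(1),z[k].max())
E
```

```text
z 68 205 x [39.9 40.9 42.1] ymid 1.8 29.5
z 72 662 x [40.7 44.6 48.3] ymid 1.8 29.8
z 76 194 x [44.8 46.2 48. ] ymid 2.0 28.8
housing x [ 77.7 106.2] ymid 1.7 51.95283129556702
```

The plate face is 5.5 mm ahead of the cell's flat end, and the dock's centre line is about 1.3 mm to +y of the tool. So I'll lower to just over the lip, push 25.5 mm (plate back about 20 mm), then lower.

Request:
send_rows --plan '[[[0,0.13,1.5],[0,0,0],1],[[0,0.13,3.5],[0,0,0],1],[[0,0.13,5],[0,0,0],1],[[0,0.13,5.4],[0,0,0],1],[[0,0.13,5.4],[0,0,0],1],[[0,0.13,5.4],[0,0,0],1]]'

```text
time: 5.52
eef_pos: [0.4757, -0.1129, 0.0569]
eef_rot: [[0.136, 0.991, 0.001], [0.991, -0.136, -0.001], [-0.0, 0.001, -1.0]]
ft_force: [-0.0, 0.4, -0.4]
width: 0.024
```

Request:
send_rows --plan '[[[0.4,0,0],[0,0,0],1],[[0.8,0,0],[0,0,0],1],[[1.2,0,0],[0,0,0],1],[[1.6,0,0],[0,0,0],1],[[2.0,0,0],[0,0,0],1],[[2.3,0,0],[0,0,0],1],[[2.55,0,0],[0,0,0],1],[[2.55,0,0],[0,0,0],1],[[2.55,0,0],[0,0,0],1]]'

```text
time: 6.65
eef_pos: [0.4789, -0.0876, 0.0565]
eef_rot: [[0.136, 0.991, 0.001], [0.991, -0.136, -0.0], [-0.0, 0.001, -1.0]]
ft_force: [1.3, -5.0, 2.8]
width: 0.0241
```

```bash
python3 - <<'E'
from h import *
from plant import r
s=r.state();print(s["eef_pos"],s["ft_force"],s["torque"],s["width"],s["time"])
c=r.read_camera("wrist");t=r.read_camera("side")
o=np.zeros((480,800,3),np.uint8);o[:,:400]=c["color"][:,120:520,::-1];o[:420,400:]=cv2.resize(t["color"][255:360,270:370,::-1],(400,420),interpolation=2)
cv2.imwrite("pics/w4.png",o)
p0=s["eef_pos"];R=s["eef_rot"]
m=np.zeros((480,640),np.uint8);m[100:420,265:365]=255
P,xs,ys=pts(c,m);T=(P-p0)@R*1e3;z=P[:,2]*1e3
g=mask(c,(45,60,30),(85,255,255),(265,200,360,415));Pg,_,_=pts(c,g);G=(Pg-p0)@R*1e3
print("green x",np.percentile(G[:,0],[.5,99.5]).round(1))
for lo in range(-28,36,8):
    q=G[abs(G[:,0]-lo-4)<4]
    if len(q)>20:print(lo+4,np.percentile(q[:,2],3).round(1))
k=(z>60)&(z<80)&(T[:,0]>34)&(ys<260);print("plate x",np.percentile(T[k,0],[1,50]).round(1),k.sum())
E
```

```text
[ 0.47890078 -0.0875897   0.05652712] [ 1.34764546 -5.04018948  2.76598183] [-0.73985322 -0.0927253   0.01201636] 0.02407231089544638 6.65
green x [-28.8  34.4]
-24 -28.8
-16 -28.6
-8 -28.7
0 -28.8
8 -28.9
16 -28.9
24 -29.0
32 -29.0
plate x [34.1 38.2] 2416
```

View pics/w4.png

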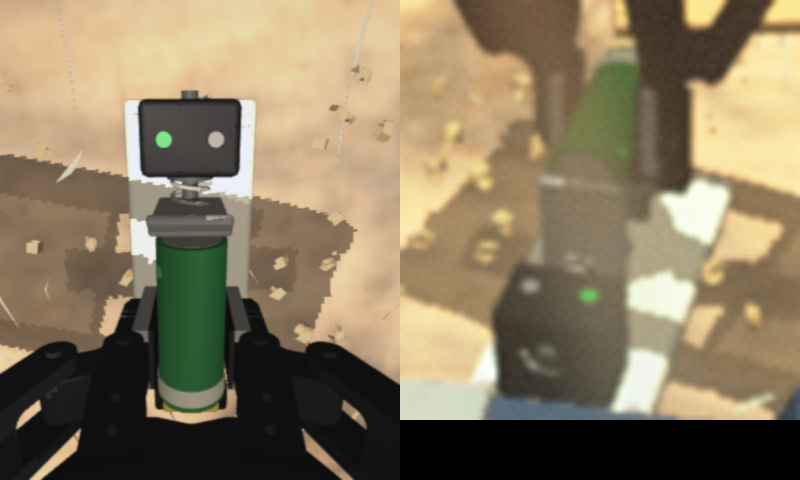

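The cell has pushed the plate back (about 5 N, which matches 20 mm) without slipping or tilting, and its button end is inside the lip. I'll lower it now.

Request:
send_rows --plan '[[[0,0,0.4],[0,0,0],1],[[0,0,0.8],[0,0,0],1],[[0,0,1.2],[0,0,0],1],[[0,0,1.6],[0,0,0],1],[[0,0,2.0],[0,0,0],1],[[0,0,2.4],[0,0,0],1],[[0,0,2.8],[0,0,0],1],[[0,0,3.1],[0,0,0],1],[[0,0,3.1],[0,0,0],1]]'

```text
time: 7.88
eef_pos: [0.4784, -0.0873, 0.025]
eef_rot: [[0.136, 0.991, -0.0], [0.991, -0.136, 0.0], [0.0, -0.0, -1.0]]
ft_force: [-0.5, -5.1, -1.0]
width: 0.0241
```

Request:
send_rows --plan '[[[0,0,0.15],[0,0,0],1],[[0,0,0.3],[0,0,0],1],[[0,0,0.4],[0,0,0],1],[[0,0,0.45],[0,0,0],1],[[0,0,0.45],[0,0,0],1],[[0,0,0.45],[0,0,0],1]]'

```text
time: 8.62
eef_pos: [0.4785, -0.0874, 0.0208]
eef_rot: [[0.136, 0.991, 0.0], [0.991, -0.136, -0.0], [-0.0, 0.0, -1.0]]
ft_force: [-0.7, -4.7, 2.2]
width: 0.0242
```

```bash
python3 - <<'E'
from h import *
from plant import r
s=r.state();print(s["eef_pos"],s["ft_force"],s["torque"])
c=r.read_camera("wrist")
p0=s["eef_pos"];R=s["eef_rot"]
g=mask(c,(45,60,30),(85,255,255),(265,200,360,415));P,_,_=pts(c,g);G=(P-p0)@R*1e3
print("green x",np.percentile(G[:,0],[.5,99.5]).round(1))
for lo in range(-28,36,8):
    q=abs(G[:,0]-lo-4)<4
    if q.sum()>20:print(lo+4,np.percentile(G[q,2],3).round(1),"world crown",(np.percentile(P[q,2],97)*1e3).round(1))
E
```

```text
[ 0.47849077 -0.08735635  0.02079151] [-0.71338411 -4.71603091  2.16382339] [-0.71233008  0.04457155 -0.01240471]
green x [-43.9  24.9]
-24 -28.6 world crown 49.4
-16 -28.8 world crown 49.5
-8 -28.7 world crown 49.5
0 -28.8 world crown 49.6
8 -28.9 world crown 49.7
16 -28.9 world crown 49.7
24 -29.1 world crown 49.9
```

Request:
send_rows --plan '[[[0,0,0.05],[0,0,0],1],[[-0.3,0,0.05],[0,0,0],1],[[-0.6,0,0.05],[0,0,0],1],[[-0.85,0,0.05],[0,0,0],1],[[-1.0,0,0.05],[0,0,0],1],[[-1.0,0,0.05],[0,0,0],1],[[-1.0,0,0.05],[0,0,0],1]]'

```text
time: 9.55
eef_pos: [0.4771, -0.0973, 0.0203]
eef_rot: [[0.136, 0.991, 0.0], [0.991, -0.136, -0.0], [-0.0, 0.0, -1.0]]
ft_force: [0.1, -2.8, 2.1]
width: 0.0241
```

Request:
send_rows --plan '[[[0,0,0],[0,0,0],0.65],[[0,0,0],[0,0,0],0.5],[[0,0,0],[0,0,0],0.45],[[0,0,0],[0,0,0],0.4],[[0,0,0],[0,0,0],0.4],[[0,0,0],[0,0,0],0.4]]'

```text
time: 10.3
eef_pos: [0.4771, -0.0972, 0.0203]
eef_rot: [[0.136, 0.991, -0.0], [0.991, -0.136, 0.0], [0.0, -0.0, -1.0]]
ft_force: [0.2, 0.4, 0.4]
width: 0.0513
```

Request:
send_rows --plan '[[[0,0,-1],[0,0,0],0.4],[[0,0,-3],[0,0,0],0.4],[[0,0,-6],[0,0,0],0.4],[[0,0,-10],[0,0,0],0.4],[[-2,0,-14],[0,0,0],0.4],[[-5,0,-16],[0,0,0],0.4],[[-5,0,-16],[0,0,0],0.4],[[-5,0,-16],[0,0,0],0.4]]'

```text
time: 11.3
eef_pos: [0.4697, -0.1461, 0.1798]
eef_rot: [[0.136, 0.991, -0.001], [0.991, -0.136, 0.001], [0.001, -0.001, -1.0]]
ft_force: [0.5, 1.1, 0.4]
width: 0.0515
```

```bash
python3 - <<'E'
from h import *
from plant import r
s=r.state();print(s["eef_pos"],s["ft_force"],s["time"])
c=r.read_camera("wrist");t=r.read_camera("side")
np.savez("wrist5.npz",**c)
o=np.zeros((480,800,3),np.uint8);o[:,:400]=c["color"][:,120:520,::-1];o[:420,400:]=cv2.resize(t["color"][255:360,270:370,::-1],(400,420),interpolation=2)
cv2.imwrite("pics/w5.png",o)
g=mask(c,(45,60,30),(85,255,255),(220,0,420,300));P,_,_=pts(c,g)
d=np.array([-.136,-.991]);sv=(P[:,:2]-[.4707,-.1287])@d*1e3
for lo in range(-72,4,8):
    q=abs(sv-lo-4)<4
    if q.sum()>20:print(lo+4,"crown",(np.percentile(P[q,2],97)*1e3).round(1))
print("s",np.percentile(sv,[.5,99.5]))
P,_,_=pts(c,mask(c,(22,120,80),(34,255,255),(200,100,440,330)));k=P[:,2]>.045;P=P[k];print("lip s",np.percentile((P[:,:2]-[.4707,-.1287])@d*1e3,[1,99]),k.sum())
E
```

```text
[ 0.46970033 -0.14609068  0.17983034] [0.52566181 1.07485596 0.44107977] 11.3
-60 crown 49.4
-52 crown 49.1
-44 crown 49.2
-36 crown 49.2
-28 crown 49.0
-20 crown 49.1
-12 crown 49.2
s [-110.6824647    -9.82899274]
lip s [-4.37873985 13.89508984] 722
```

View pics/w5.png

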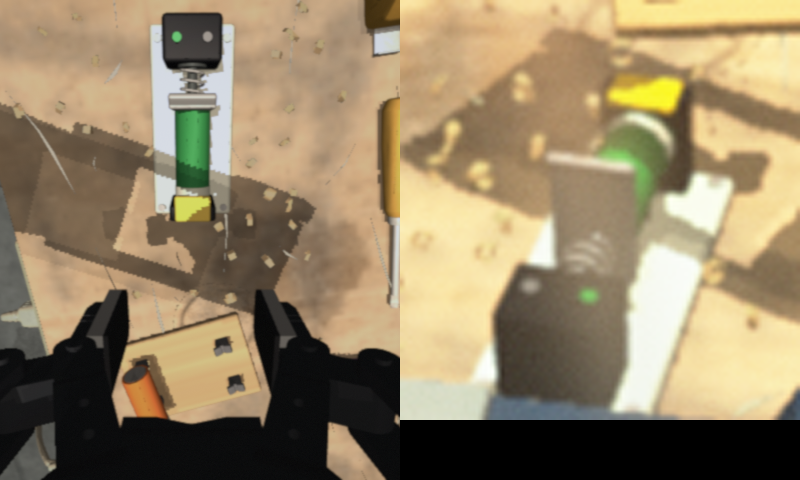

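The green cell is seated: level, axis ≈36 mm, band end under the lip, plate against its flat end. The orange cell looks skewed at the lower left of the wrist view, so I'll compare it with the first top view.

```bash
python3 - <<'E'
from h import *
from plant import r
t=r.read_camera("top");t0=dict(np.load("top0.npz"));t2=dict(np.load("top2.npz"))
for c in(t0,t2,t):
    print(rect(c,mask(c,(8,170,100),(20,255,255),(370,280,445,340)),.036))
s=r.read_camera("side");s0=dict(np.load("side0.npz"));s2=dict(np.load("side2.npz"))
for c in(s0,s2,s): print(rect(c,mask(c,(6,170,100),(20,255,255),(360,200,400,260)),.036))
o=np.zeros((600,800,3),np.uint8)
for i,c in enumerate((t0,t2,t)):o[:300,i*266:i*266+240]=cv2.resize(c["color"][230:340,360:448,::-1],(240,300),interpolation=2)
for i,c in enumerate((s0,s2,s)):o[305:595,i*266:i*266+260]=cv2.resize(c["color"][205:280,310:410,::-1],(260,290),interpolation=2)
cv2.imwrite("pics/cmp.png",o)
E
```

```text
(array([410.4, 306.7], dtype=float32), array([ 0.4108, -0.3036]), np.float64(0.053), np.float64(0.0114), np.float64(-80.0))
(array([411.3, 311.5], dtype=float32), array([ 0.4036, -0.3045]), np.float64(0.0539), np.float64(0.0254), np.float64(-79.9))
(array([410.4, 306.8], dtype=float32), array([ 0.4107, -0.3036]), np.float64(0.053), np.float64(0.0112), np.float64(-80.0))
(array([378. , 229.9], dtype=float32), array([ 0.4089, -0.321 ]), np.float64(0.0632), np.float64(0.0293), np.float64(99.8))
(array([378.3, 229.3], dtype=float32), array([ 0.4085, -0.3233]), np.float64(0.0625), np.float64(0.0261), np.float64(98.4))
(array([378.1, 229.9], dtype=float32), array([ 0.4088, -0.3211]), np.float64(0.0637), np.float64(0.0286), np.float64(99.4))
```

View pics/cmp.png

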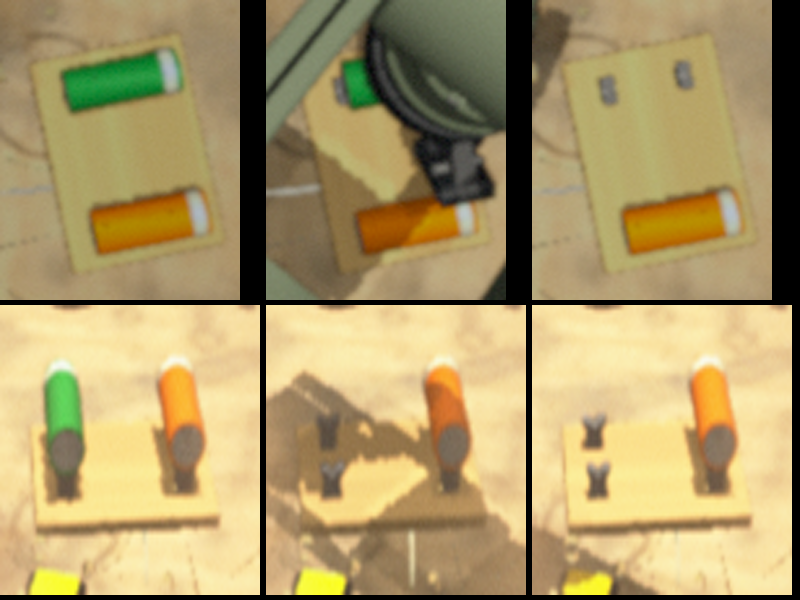

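The orange cell hasn't moved: its pixels in the top and side views are the same before and after, so the skew was perspective. Handing in.

```bash
python3 -c "
from plant import r
print(r.close_job())"
```

```text
the job is handed in; nothing more can be done
None
```

The green cell is in the dock, and I handed the job in at about 11.5 s of robot time. I pushed the plate back about 20 mm with the cell (about 5 N measured), lowered the cell behind the lip, and eased it 10 mm towards the post. Then I let go and backed the gripper clear.

My last checks:
- **Seating:** The cell lies level with its axis about 36 mm above the bench. Its banded end is under the yellow lip, and the plate rests against its flat end.
- **Orange cell:** It looked skewed in the wrist view, but the top and side views show it hasn't moved, so that was perspective.
- **Disagreements:** The top and wrist cameras placed the dock about 1.5 mm apart. The arm's measured positions were up to 3.5 mm off my targets. I used the wrist camera's relative measurements, and both errors stayed within the clearances.

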